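# Fit the dust extractor's battery and hold its cover shut

### The arm

A 7-joint arm with a two-finger parallel gripper is mounted at the origin on the work surface. World frame = base frame: x ahead of the robot, y to its left, z up, the work surface at z = 0. Lengths are in m, angles in rad, forces in N, time in s.
With the tool pointing down it reaches from about 0.425 to 0.925 m from the base axis. Payload 6.8 kg.
Tool frame: the origin (TCP) lies on the centre line of the jaws, within the pads' length; the fingertips stand 19 mm ahead of it and the grasp point (between the pads) is the TCP; z points along the fingers, y is the line along which they close (so a half turn about z gives the same grasp; the last joint's range is limited). The gripper opens to 85 mm and grips with 20 to 120 N. Pads are 22 mm wide; open, the fingers measure 114 mm over their backs; the gripper's body (76 mm by 85 mm) begins 54 mm behind the grasp point. The pads swing forward as they close: fully open they stand 13 mm farther back than shut.
Start: joints at [1.212, 0.477, 0.022, 1.555, -0.011, 1.109, -0.083], TCP at [0.168, -0.654, 0.25] pointing down, gripper open.
Joint ranges: [-2.96, 2.96], [-0.34, 2.1], [-1.41, 1.46], [0.24, 2.44], [-1.37, 4.51], [0.17, 1.92], [-2.96, 2.96]. Speed limits (rad/s): [2.39, 2.39, 3.14, 3.14, 3.14, 3.14, 3.14].

### API

Orientations are given as a rotation vector (axis times angle).
In Python, from bench import r gives the robot as it stands. The module is installed in compiled form; this text tells all that it offers.
- The arm moves only by the tool arm_command, never from a script. Its argument "rows" is a list of rows, each an object of numbers: "fingers": the opening, from -1 (shut) to 1 (fully open); "x", "y", "z": the shift along the tool's x, y, z in m; "ax", "ay", "az": the turn, a rotation vector about the tool's x, y, z in degrees. In form: [{"fingers": .., "x": .., "y": .., "z": .., "ax": .., "ay": .., "az": ..}, ...]. A call has 1 to 10 rows; each row shifts and turns the commanded pose from where the row before left it, along the tool's axes as they then stand; what a row does not reach is not made up. A row lasts 1/12 s, in which the tool goes at most 41.7 mm and 7.16 degrees, less where a joint would pass 70% of its speed; a pose out of reach is approached as far as the arm can. A call is refused whole if a number of a shift passes 0.0417 or a number of a turn 7.16, either way. A call with a gripper value outside its range is refused whole. The fingers move at their own pace and stop on an object; "grip_force" is the grip in N (left out, the last holds). Time passes only in rows, so rows that do not move let the fingers close. It gives the time, the measured TCP pose, the force, the opening and the grip force at its end, in the units of the state.
- r.get_obs(): the state, without advancing time (a new reading comes with each control period).
- r.grab_frame(name): name is "scene" or "top" or "wrist"; returns a dict with "frame" (480x640x3 uint8, red, green, blue), "depth" (480x640 float32, m along the optical axis (not along the pixel's ray), 0 where there is no reading), "K" (3x3 intrinsics, pixels), "distortion" ([k1, k2, p1, p2, k3] as OpenCV has them; the pictures are not rectified), "world_from_camera" (4x4, takes a point from camera to world coordinates). Camera axes: x right, y down, z forward; pixel columns grow to the right and rows downward; lengths in m; the calibration is good to about 2 mm. A picture is of the moment at which its call begins.
- r.hand_in(): hands the job in; it is judged then, once.
The state is a dict: "clock": time; "joints": joint angles; "qvel": joint speeds; "tau": joint torques, N m; "tcp_pos": TCP position; "orientation": TCP orientation; "contact_force": force on the tool from outside, world axes, zero at the start; "moment": the same for the moment, N m; "grip_width": finger opening in m; "gripper_force": force on a finger pad.
Only numpy, scipy, OpenCV 4.12 (cv2) and the standard library are available. Lean on these libraries where they do the work, as an engineer would, in place of code of your own. Each camera call takes 0.05 s, during which the arm holds its last target. There are 200 camera calls.

### The job

Slide the battery onto the rail in the dust extractor's open bay until the spring catch holds it, then swing the hinged cover down and turn its quarter-turn fastener clockwise until the slot lines up with the two marks on the cover. Finish while holding: keep the cover pressed fully home against the frame with the gripper's fingers, against its springy seal, and do not let go. Leave the plane, the glue bottle and the mallet where they are.

Things in the scene. Friction and masses are not known exactly. Their poses are not given: they have to be found in the camera images.
- battery: black battery pack, a block 95 mm long (its x), 54 wide (its y), 62 high, about 0.45 kg, loose and upright on the bench; grip it across its width. Origin: centre of its underside, along which runs a T-shaped channel, open at both ends (mouth 20 mm wide for the lowest 6 mm, then 30 mm wide; roof 18 mm up). Both ends are alike: it fits either way round.
- casing: fixed grey casing, 193 (x) by 180 (y) by 125 mm high, with an open-topped battery bay: inside 169 by 156 mm, flat floor 45 mm above the bench, walls 12 mm. Origin: centre of its underside on the bench; x points from the bay's entry end along the rail, y to the cover's hinge side, z up. A hose port sticks out 35 mm at the +x end.
- rail_home (a point): point on the bay floor where the battery's origin lies when home, long axis along x (casing x 35.5 mm, y 0, z 45 mm; casing's axes). The bay's +x wall stops the battery 1.5 mm past it. Set the battery on the floor with its origin 55 to 65 mm on the -x side, then push it in +x: the catch resists with 8 to 18 N from 30 to 20 mm before home and snaps up over the last 6 mm.
- rail_nose (a point): rounded front end of the aluminium T-rail, at floor level, 2 mm on the -x side of rail_home; the rail runs from here in +x to the bay's wall. Neck 15 mm wide, head 25 mm wide, 15 mm high; about 2.5 mm of play all round in the battery's channel.
- catch (a joint): spring catch, a steel roller in the rail's top 25 mm on the +x side of rail_home: 0 = fully up, grows to about 0.003 (m) as the battery pushes it down; back to 0 when it has risen into the notch in the battery's channel roof.
- cover (a joint): angle of the aluminium cover: 0 = fully home on the frame, 1.571 upright, 1.85 leaning back on its stop. Starts at 1.62 to 1.83, held by light friction (1 to 3 N at its edge); tipped below about 1.1 it falls slowly shut and rests on the rubber seal at 0.03 to 0.05, 5 to 9 mm proud. Pressing it home takes about 4 to 8 N at the fastener, more nearer the hinge.
- cover_hinge (a point): middle of the hinge line, along the casing's x at casing y +90 mm, z 125 mm (the rim's height); casing's axes. The cover is a plate 193 mm along x, 8 mm thick, from 2 to 180 mm from this line. Shut, its underside lies at the line's height and it reaches in casing -y; open, it stands up, outer face towards casing +y.
- cover_edge (a point): middle of the cover's free edge, on its outer face, 180 mm from the hinge line; moves with the cover
- fastener_top (a point): top centre of the fastener, 28 mm off the cover's outer face, 135 mm from the hinge line, midway along it. A steel wing 36 mm long, 10 thick, 24 high, on a disc 38 mm across and 4 thick; a dark slot runs along the wing's top. Two dark marks on the cover, one each side, lie on a line along the casing's x.
- fastener (a joint): turn of the fastener in rad, growing clockwise seen on the cover's outer face: at 0 slot and wing lie square to the marks (along casing y when shut), at 1.571 in line with them (along casing x); stop at 1.75. Starts at 0.2 to 0.65, turns with about 0.08 N m, stays where it is left.
- plane: bystander: wooden hand plane, 200 by 55 by 110 mm, origin under its centre
- glue: bystander: white glue bottle, 60 mm diameter, 150 mm high, origin under its centre
- mallet: bystander: wooden mallet lying flat, about 300 mm long, 60 mm high, origin on the bench under its shaft
Things that resemble listed ones, but are neither listed nor needed, are in the scene too. Of the things shaped like the battery, the black one is meant.

How it is judged:
By the outcome, as a careful person would: the job done as asked, in the order asked, and still so for the second after the job is handed in, while the arm keeps its last pose, push and grip.
It also fails if it takes over 72 s, if anything falls off the work surface, if the arm or the gripper's body presses on something with over 40 N, if the wrist force passes 120 N, or if a joint passes its speed limit or range.

## Working session

There is one attempt and no reset: what is moved stays moved. The work goes in short steps, Python scripts to look and compute and a tool call to move; the robot and the scene stay as the last step left them, time stands still between calls to the robot, and variables do not carry over. Pictures are saved under pics/ and viewed, at most 10 in all, crops included, and the job is handed in when it is done.

Besides the shell and the picture viewer there is one more tool, called by a JSON object that holds its "api" and its "payload", one argument or row to a line. arm_command: Moves the arm, as the interface text tells. Its arguments: {"type":"object","properties":{"rows":{"type":"array"},"grip_force":{"type":"number"}},"required":["rows"]}

```bash
mkdir -p pics; cat > h.py <<'E'
import numpy as np, cv2
from scipy.spatial.transform import Rotation as R
from bench import r
def grab(n,save=None):
    f=r.grab_frame(n)
    if save: cv2.imwrite('pics/'+save+'.png',f['frame'][:,:,::-1]); np.savez('pics/'+save+'.npz',**f)
    return f
def cloud(f):
    d=np.asarray(f['depth']);h,w=d.shape
    u,v=np.meshgrid(np.arange(w,dtype=np.float32),np.arange(h,dtype=np.float32))
    p=cv2.undistortPoints(np.stack([u,v],-1).reshape(-1,1,2),np.array(f['K']),np.array(f['distortion'])).reshape(h,w,2)
    c=np.dstack([p[...,0]*d,p[...,1]*d,d]);T=np.array(f['world_from_camera'])
    P=c@T[:3,:3].T+T[:3,3]; P[d==0]=np.nan
    return P
def state():
    o=r.get_obs(); print('t',o['clock'],'tcp',np.round(o['tcp_pos'],4),'rv',np.round(o['orientation'],4),'F',np.round(o['contact_force'],1),'grip',round(o['grip_width'],4))
    return o
E
python3 - <<'E'
from h import *
a=grab('top','top0');b=grab('scene','scene0')
o=state();print(R.from_rotvec(o['orientation']).as_matrix().round(3))
for f in(a,b):print(np.round(f['world_from_camera'],3),f['K'])
E
```

```text
t 0.1 tcp [ 0.1674 -0.6534  0.2494] rv [-3.1153e+00 -3.9260e-01  5.0000e-04] F [-0.1 -0.1 -0.4] grip 0.0853
[[ 0.969  0.248 -0.001]
 [ 0.248 -0.969  0.002]
 [-0.    -0.002 -1.   ]]
[[-1.600e-02 -9.890e-01  1.500e-01  3.220e-01]
 [-1.000e+00  1.600e-02 -1.000e-03  2.800e-02]
 [-2.000e-03 -1.500e-01 -9.890e-01  1.594e+00]
 [ 0.000e+00  0.000e+00  0.000e+00  1.000e+00]] [[569.44599918   0.         316.24031672]
 [  0.         569.44599918 239.16987481]
 [  0.           0.           1.        ]]
[[ 0.109  0.652 -0.751  1.413]
 [ 0.994 -0.081  0.074 -0.034]
 [-0.013 -0.754 -0.657  0.874]
 [ 0.     0.     0.     1.   ]] [[434.23945057   0.         315.67097947]
 [  0.         434.23945057 238.87743362]
 [  0.           0.           1.        ]]
```

View pics/top0.png

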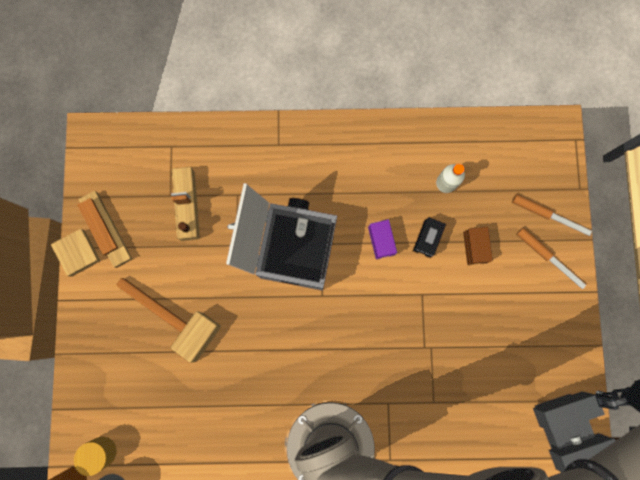

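View pics/scene0.png

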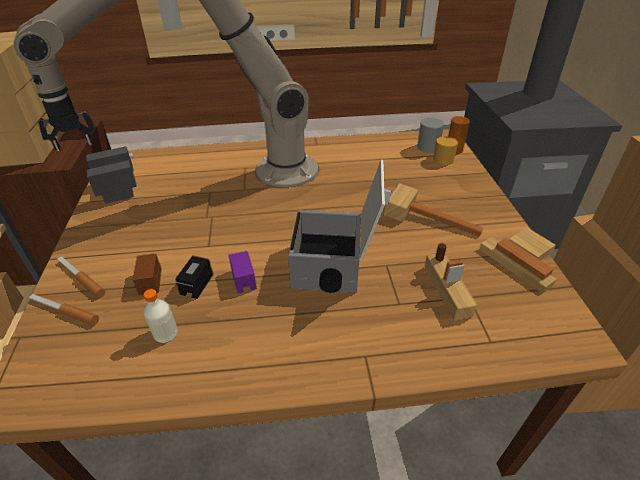

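Top view: the three battery-like blocks are purple (382,239), black (430,237) and brown (478,245). The black one with the grey label fits the description. The casing is at (297,245), with its hose port at (298,205) pointing to +x. The cover is open on the left (+y), with the fastener at about (232,226). I'll confirm the battery in a crop and measure.

```bash
python3 - <<'E'
from h import *
f=dict(np.load('pics/top0.npz'));P=cloud(f);im=f['frame']
c=im[170:310,210:510]; cv2.imwrite('pics/crop0.png',cv2.resize(c,None,fx=2.6,fy=2.6,interpolation=cv2.INTER_CUBIC)[:,:,::-1])
def rect(m,n):
    q=P[m][:,:2];q=q[~np.isnan(q).any(1)]
    (cx,cy),(w,h),a=cv2.minAreaRect((q*1000).astype(np.float32));print(n,len(q),cx,cy,w,h,a,'z',np.nanmedian(P[m][:,2]))
    return q
u,v=np.meshgrid(np.arange(640),np.arange(480))
z=P[...,2]
m=(z>.054)&(z<.07)&(abs(u-430)<22)&(abs(v-237)<27);rect(m,'bat')
m=(z>.119)&(z<.131)&(u>250)&(u<345)&(v>195)&(v<295);q=rect(m,'rim')
m=(abs(z-.045)<.005)&(u>262)&(u<335)&(v>200)&(v<290);rect(m,'floor')
# rim edge fits
m=(z>.15)&(u>222)&(u<275)&(v>180)&(v<280)
q=P[m];q=q[~np.isnan(q).any(1)];c0=np.median(q,0)
for _ in range(4):
    U,S,V=np.linalg.svd(q-c0,full_matrices=False);n=V[2];d=(q-c0)@n;k=abs(d-np.median(d))<.006;q=q[k];c0=q.mean(0)
print('cover',len(q),c0,n, q.min(0),q.max(0))
E
```

```text
bat 679 557.3925170898438 -285.1122741699219 54.76661682128906 96.42794036865234 67.17533111572266 z 0.06209323394321964
rim 1084 531.1177368164062 81.23055267333984 184.07237243652344 193.50735473632812 77.93634796142578 z 0.1247450067957877
floor 2713 525.3084716796875 80.10442352294922 157.9417266845703 183.43490600585938 78.30278778076172 z 0.04539340578676887
cover 2064 [0.55290655 0.19317709 0.23618534] [-0.20116941 -0.95111316  0.23433872] [0.45706164 0.15452869 0.15006093] [0.65118646 0.23161585 0.30635569]
```

View pics/crop0.png

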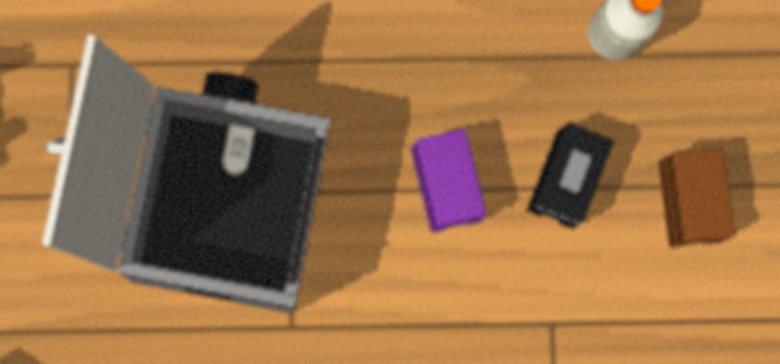

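The crop confirms it: the black pack with the grey label is at crop (572,172), between the purple (448,180) and brown (697,197) blocks. Sizes agree with the spec (54.8 × 96.4 mm, top at 62 mm).

- **Battery:** (0.557, -0.285), yaw -22.8°.
- **Casing:** about (0.531, 0.080), yaw -12°.
- **Cover:** about 1.81 rad.

Next I'll move above the battery.

{"api": "arm_command", "payload": {
  "rows": [
    {"fingers": 1,"az": 6.2},
    {"fingers": 1,"az": 6.2},
    {"fingers": 1,"az": 6.2},
    {"fingers": 1,"az": 6.2},
    {"fingers": 1,"az": 6.2},
    {"fingers": 1,"az": 6.2},
    {"fingers": 1,"x": 0.0155,"y": -0.035},
    {"fingers": 1,"x": 0.0155,"y": -0.035},
    {"fingers": 1,"x": 0.0155,"y": -0.035},
    {"fingers": 1,"x": 0.0155,"y": -0.035}
  ]
}}

```text
validation failed for argument at $.ro...
```

{"api": "arm_command", "payload": {
  "rows": [
    {"fingers": 1,"x": 0.0155,"y": -0.035},
    {"fingers": 1,"x": 0.0155,"y": -0.035},
    {"fingers": 1,"x": 0.0155,"y": -0.035},
    {"fingers": 1,"x": 0.0155,"y": -0.035},
    {"fingers": 1,"x": 0.0155,"y": -0.035},
    {"fingers": 1,"x": 0.0155,"y": -0.035},
    {"fingers": 1,"x": 0.0155,"y": -0.035},
    {"fingers": 1,"x": 0.0155,"y": -0.035},
    {"fingers": 1,"x": 0.0155,"y": -0.035},
    {"fingers": 1,"x": 0.0155,"y": -0.035}
  ]
}}

```text
validation failed for argument at $.ro...
```

```bash
cat >> h.py <<'E'
def to(pos,yaw):
    o=state();M=R.from_rotvec(o['orientation']).as_matrix();y0=np.degrees(np.arctan2(M[1,0],M[0,0]))
    s=np.radians(yaw);A=np.array([[np.cos(s),np.sin(s),0],[np.sin(s),-np.cos(s),0],[0,0,-1]])
    d=np.array(pos)-o['tcp_pos']
    print('yaw now %.2f: az %.2f; tool shift with yaw now'%(y0,-(yaw-y0)),(M.T@d).round(4),'after turn',(A.T@d).round(4),'tilt rv tool',np.degrees(R.from_matrix(M.T@A).as_rotvec()).round(2))
E
python3 -c "
from h import *
to([.557,-.285,.045],-22.8);print(np.round(r.get_obs()['joints'],2))"
```

```text
t 0.1 tcp [ 0.1674 -0.6534  0.2494] rv [-3.1153e+00 -3.9260e-01  5.0000e-04] F [-0.1 -0.1 -0.4] grip 0.0853
yaw now 14.37: az 37.17; tool shift with yaw now [ 0.4689 -0.2599  0.2048] after turn [ 0.2164 -0.4906  0.2044] tilt rv tool [-0.09  0.04 37.17]
[ 1.21  0.48  0.02  1.56 -0.01  1.11 -0.08]
```

{"api": "arm_command", "payload": {
  "rows": [
    {"fingers": 1,"x": 0,"y": 0,"z": 0,"ax": 0,"ay": 0,"az": 6.2},
    {"fingers": 1,"x": 0,"y": 0,"z": 0,"ax": 0,"ay": 0,"az": 6.2},
    {"fingers": 1,"x": 0,"y": 0,"z": 0,"ax": 0,"ay": 0,"az": 6.2},
    {"fingers": 1,"x": 0,"y": 0,"z": 0,"ax": 0,"ay": 0,"az": 6.2},
    {"fingers": 1,"x": 0,"y": 0,"z": 0,"ax": 0,"ay": 0,"az": 6.2},
    {"fingers": 1,"x": 0,"y": 0,"z": 0,"ax": 0,"ay": 0,"az": 6.2},
    {"fingers": 1,"x": 0.0155,"y": -0.035,"z": 0,"ax": 0,"ay": 0,"az": 0},
    {"fingers": 1,"x": 0.0155,"y": -0.035,"z": 0,"ax": 0,"ay": 0,"az": 0},
    {"fingers": 1,"x": 0.0155,"y": -0.035,"z": 0,"ax": 0,"ay": 0,"az": 0},
    {"fingers": 1,"x": 0.0155,"y": -0.035,"z": 0,"ax": 0,"ay": 0,"az": 0}
  ]
}}

```text
clock: 0.93
tcp_pos: [0.2798, -0.5474, 0.2498]
orientation: [-3.079, 0.623, 0.001]
contact_force: [0.4, -1.1, -0.4]
grip_width: 0.0855
gripper_force: 0.0
```

{"api": "arm_command", "payload": {
  "rows": [
    {"fingers": 1,"x": 0.0155,"y": -0.035,"z": 0,"ax": 0,"ay": 0,"az": 0},
    {"fingers": 1,"x": 0.0155,"y": -0.035,"z": 0,"ax": 0,"ay": 0,"az": 0},
    {"fingers": 1,"x": 0.0155,"y": -0.035,"z": 0,"ax": 0,"ay": 0,"az": 0},
    {"fingers": 1,"x": 0.0155,"y": -0.035,"z": 0,"ax": 0,"ay": 0,"az": 0},
    {"fingers": 1,"x": 0.0155,"y": -0.035,"z": 0,"ax": 0,"ay": 0,"az": 0},
    {"fingers": 1,"x": 0.0155,"y": -0.035,"z": 0,"ax": 0,"ay": 0,"az": 0},
    {"fingers": 1,"x": 0.0155,"y": -0.035,"z": 0,"ax": 0,"ay": 0,"az": 0},
    {"fingers": 1,"x": 0.0155,"y": -0.035,"z": 0,"ax": 0,"ay": 0,"az": 0},
    {"fingers": 1,"x": 0.0155,"y": -0.035,"z": 0,"ax": 0,"ay": 0,"az": 0},
    {"fingers": 1,"x": 0.0155,"y": -0.035,"z": 0,"ax": 0,"ay": 0,"az": 0}
  ]
}}

```text
clock: 1.77
tcp_pos: [0.5585, -0.2849, 0.25]
orientation: [-3.079, 0.622, 0.001]
contact_force: [0.6, -0.9, 0.0]
grip_width: 0.0854
gripper_force: 0.0
```

```bash
python3 -c "
from h import *
f=grab('wrist','w1')
to([.557,-.285,.045],-22.8);print(np.round(r.get_obs()['joints'],2))
P=cloud(f);z=P[...,2];im=f['frame'].astype(int).max(2)
m=(z>.055)&(z<.069)&(np.hypot(P[...,0]-.557,P[...,1]+.285)<.07)
print(cv2.minAreaRect((P[m][:,:2]*1000).astype(np.float32)),m.sum())
"
```

```text
t 1.8167 tcp [ 0.5653 -0.2762  0.2499] rv [-3.0771  0.6043 -0.0042] F [4.8 6.1 1.1] grip 0.0854
yaw now -22.22: az 0.58; tool shift with yaw now [-0.0046  0.0126  0.2048] after turn [-0.0042  0.0113  0.2049] tilt rv tool [-0.35 -0.09  0.58]
[ 0.37  0.4  -0.02  1.67  0.    1.07 -1.61]
((559.0987548828125, -283.1253967285156), (54.18949508666992, 94.43868255615234), 67.1685791015625) 6349
```

{"api": "arm_command", "payload": {
  "rows": [
    {"fingers": 1,"x": 0,"y": 0,"z": 0,"ax": 0,"ay": 0,"az": 0},
    {"fingers": 1,"x": 0,"y": 0,"z": 0,"ax": 0,"ay": 0,"az": 0},
    {"fingers": 1,"x": 0,"y": 0,"z": 0.03,"ax": 0,"ay": 0,"az": 0},
    {"fingers": 1,"x": 0,"y": 0,"z": 0.03,"ax": 0,"ay": 0,"az": 0},
    {"fingers": 1,"x": 0,"y": 0,"z": 0.03,"ax": 0,"ay": 0,"az": 0},
    {"fingers": 1,"x": 0,"y": 0,"z": 0.03,"ax": 0,"ay": 0,"az": 0},
    {"fingers": 1,"x": 0,"y": 0,"z": 0.03,"ax": 0,"ay": 0,"az": 0},
    {"fingers": 1,"x": 0,"y": 0,"z": 0.025,"ax": 0,"ay": 0,"az": 0},
    {"fingers": 1,"x": 0,"y": 0,"z": 0.02,"ax": 0,"ay": 0,"az": 0},
    {"fingers": 1,"x": 0,"y": 0,"z": 0.01,"ax": 0,"ay": 0,"az": 0}
  ]
}}

```text
clock: 2.65
tcp_pos: [0.5545, -0.2877, 0.0424]
orientation: [3.078, -0.626, -0.008]
contact_force: [-1.2, 0.4, -0.7]
grip_width: 0.0854
gripper_force: 0.0
```

```bash
python3 -c "
from h import *
to([.558,-.284,.045],-22.8)
# rail from top0
f=dict(np.load('pics/top0.npz'));P=cloud(f);z=P[...,2]
th=np.radians(-12.0);X=np.array([np.cos(th),np.sin(th)]);Y=np.array([-np.sin(th),np.cos(th)])
c=np.array([.5307,.0793]);q=P[...,:2]-c;a=q@X;b=q@Y
m=(abs(z-.060)<.004)&(abs(b)<.05)&(abs(a)<.083)
B=b[m];A=a[m];print('rail',m.sum(),A.min(),A.max(),np.percentile(B,[2,50,98]),np.polyfit(A,B,1))
m=(abs(z-.125)<.004)&(abs(b)<.1)&(abs(a)<.12)
for lo,hi,n in((-.08,.08,'x')):pass
" 2>/dev/null
python3 -c "
from h import *
f=dict(np.load('pics/top0.npz'));P=cloud(f);z=P[...,2]
th=np.radians(-12.0);X=np.array([np.cos(th),np.sin(th)]);Y=np.array([-np.sin(th),np.cos(th)])
c=np.array([.5307,.0793]);q=P[...,:2]-c;a=q@X;b=q@Y
m=(abs(z-.125)<.004)
def line(s,p,n):
    print(n,s.sum(),np.percentile(p[s],[3,50,97]).round(4))
line(m&(abs(b)<.06)&(abs(a+.09)<.02),a,'entry wall a (exp -.0965..-.0845)')
line(m&(abs(b)<.06)&(abs(a-.09)<.02),a,'far wall a')
line(m&(abs(a)<.06)&(abs(b+.085)<.02),b,'-y wall b (exp -.090..-.078)')
s=m&(abs(a)<.07)&(abs(b+.085)<.02);print('slope',np.polyfit(a[s],b[s],1))
"
```

```text
t 2.65 tcp [ 0.5545 -0.2877  0.0424] rv [ 3.0784 -0.6259 -0.0075] F [-1.2  0.4 -0.7] grip 0.0854
yaw now -22.98: az -0.18; tool shift with yaw now [ 0.0017 -0.0048 -0.0026] after turn [ 0.0018 -0.0048 -0.0026] tilt rv tool [ 0.07  0.27 -0.18]
rail 104 -0.02283207572121254 0.08207480743818509 [-1.24853851e-02 -6.25763826e-06  1.19200033e-02] [-0.01288462  0.00057125]
entry wall a (exp -.0965..-.0845) 169 [-0.0964 -0.0903 -0.0848]
far wall a 159 [0.0841 0.0897 0.0955]
-y wall b (exp -.090..-.078) 64 [-0.0899 -0.0876 -0.0783]
slope [ 0.00444589 -0.08589922]
```

{"api": "arm_command", "payload": {
  "rows": [
    {"fingers": 1,"x": 0.001,"y": -0.002,"z": -0.001,"ax": 0,"ay": 0,"az": 0},
    {"fingers": 1,"x": 0,"y": 0,"z": 0,"ax": 0,"ay": 0,"az": 0},
    {"fingers": -1,"x": 0,"y": 0,"z": 0,"ax": 0,"ay": 0,"az": 0},
    {"fingers": -1,"x": 0,"y": 0,"z": 0,"ax": 0,"ay": 0,"az": 0},
    {"fingers": -1,"x": 0,"y": 0,"z": 0,"ax": 0,"ay": 0,"az": 0},
    {"fingers": -1,"x": 0,"y": 0,"z": 0,"ax": 0,"ay": 0,"az": 0},
    {"fingers": -1,"x": 0,"y": 0,"z": 0,"ax": 0,"ay": 0,"az": 0},
    {"fingers": -1,"x": 0,"y": 0,"z": 0,"ax": 0,"ay": 0,"az": 0},
    {"fingers": -1,"x": 0,"y": 0,"z": 0,"ax": 0,"ay": 0,"az": 0},
    {"fingers": -1,"x": 0,"y": 0,"z": 0,"ax": 0,"ay": 0,"az": 0}
  ],
  "grip_force": 90
}}

```text
clock: 3.48
tcp_pos: [0.5606, -0.2855, 0.0483]
orientation: [3.079, -0.622, 0.005]
contact_force: [-0.7, -0.4, 6.3]
grip_width: 0.0527
gripper_force: 95.9
```

{"api": "arm_command", "payload": {
  "rows": [
    {"fingers": -1,"x": 0,"y": 0,"z": -0.015,"ax": 0,"ay": 0,"az": 0},
    {"fingers": -1,"x": 0,"y": 0,"z": -0.025,"ax": 0,"ay": 0,"az": 0},
    {"fingers": -1,"x": 0,"y": 0,"z": -0.03,"ax": 0,"ay": 0,"az": 0},
    {"fingers": -1,"x": 0,"y": 0,"z": -0.03,"ax": 0,"ay": 0,"az": -3.6},
    {"fingers": -1,"x": 0,"y": 0,"z": -0.03,"ax": 0,"ay": 0,"az": -3.6},
    {"fingers": -1,"x": 0,"y": 0,"z": -0.03,"ax": 0,"ay": 0,"az": -3.6},
    {"fingers": -1,"x": -0.0054,"y": -0.0146,"z": 0,"ax": 0,"ay": 0,"az": 0},
    {"fingers": -1,"x": -0.0107,"y": -0.0292,"z": 0,"ax": 0,"ay": 0,"az": 0},
    {"fingers": -1,"x": -0.0107,"y": -0.0292,"z": 0,"ax": 0,"ay": 0,"az": 0},
    {"fingers": -1,"x": -0.0107,"y": -0.0292,"z": 0,"ax": 0,"ay": 0,"az": 0}
  ]
}}

```text
clock: 4.32
tcp_pos: [0.5427, -0.1758, 0.2058]
orientation: [-3.124, 0.332, 0.001]
contact_force: [-0.2, 1.2, -3.4]
grip_width: 0.0529
gripper_force: 95.4
```

{"api": "arm_command", "payload": {
  "rows": [
    {"fingers": -1,"x": -0.0107,"y": -0.0292,"z": 0,"ax": 0,"ay": 0,"az": 0},
    {"fingers": -1,"x": -0.0107,"y": -0.0292,"z": 0,"ax": 0,"ay": 0,"az": 0},
    {"fingers": -1,"x": -0.0107,"y": -0.0292,"z": 0,"ax": 0,"ay": 0,"az": 0},
    {"fingers": -1,"x": -0.0107,"y": -0.0292,"z": 0,"ax": 0,"ay": 0,"az": 0},
    {"fingers": -1,"x": -0.0107,"y": -0.0292,"z": 0,"ax": 0,"ay": 0,"az": 0},
    {"fingers": -1,"x": -0.0107,"y": -0.0292,"z": 0,"ax": 0,"ay": 0,"az": 0},
    {"fingers": -1,"x": -0.0107,"y": -0.0292,"z": 0,"ax": 0,"ay": 0,"az": 0},
    {"fingers": -1,"x": -0.0107,"y": -0.0292,"z": 0,"ax": 0,"ay": 0,"az": 0},
    {"fingers": -1,"x": -0.0054,"y": -0.0146,"z": 0,"ax": 0,"ay": 0,"az": 0},
    {"fingers": -1,"x": 0,"y": 0,"z": 0,"ax": 0,"ay": 0,"az": 0}
  ]
}}

```text
clock: 5.15
tcp_pos: [0.5049, 0.0897, 0.206]
orientation: [-3.123, 0.319, 0.002]
contact_force: [-0.1, -0.3, -3.8]
grip_width: 0.0528
gripper_force: 95.4
```

{"api": "arm_command", "payload": {
  "rows": [
    {"fingers": -1,"x": 0,"y": 0,"z": 0,"ax": 0,"ay": 0,"az": 0},
    {"fingers": -1,"x": 0,"y": 0,"z": 0,"ax": 0,"ay": 0,"az": 0},
    {"fingers": -1,"x": 0,"y": 0,"z": 0,"ax": 0,"ay": 0,"az": 0},
    {"fingers": -1,"x": 0,"y": 0,"z": 0,"ax": 0,"ay": 0,"az": 0},
    {"fingers": -1,"x": 0,"y": 0,"z": 0,"ax": 0,"ay": 0,"az": 0}
  ]
}}

```text
clock: 5.57
tcp_pos: [0.5068, 0.0834, 0.2062]
orientation: [3.124, -0.332, -0.0]
contact_force: [0.8, -0.3, -4.0]
grip_width: 0.053
gripper_force: 95.4
```

```bash
python3 -c "
from h import *
f=grab('wrist','w2');g=grab('top','top2')
to([.5077,.0842,.2],-12)
o=r.get_obs();t=o['tcp_pos'];M=R.from_rotvec(o['orientation']).as_matrix()
for F in(f,g):
    P=cloud(F);q=(P-t)@M; m=(abs(q[...,0])<.07)&(abs(q[...,1])<.035)&(q[...,2]>-.03)&(q[...,2]<.05)
    Q=q[m];print(len(Q),np.percentile(Q,[2,50,98],axis=0).round(4).tolist())
cv2.imwrite('pics/c2.png',np.hstack([f['frame'],g['frame'][120:360,150:470].repeat(2,0).repeat(2,1)])[:,:,::-1][::2,::2])
"
```

```text
t 5.6667 tcp [0.5068 0.0839 0.2063] rv [ 3.124e+00 -3.311e-01  1.000e-04] F [-0.7  0.7 -3.5] grip 0.0527
yaw now -12.10: az -0.10; tool shift with yaw now [ 0.0008 -0.0005  0.0063] after turn [ 0.0008 -0.0005  0.0063] tilt rv tool [ 0.  -0.  -0.1]
35276 [[-0.0213, -0.0285, -0.0222], [0.0158, -0.0002, -0.0137], [0.0457, 0.0282, 0.0244]]Traceback (most recent call last):
  File "<string>", line 8, in <module>
    Q=q[m];print(len(Q),np.percentile(Q,[2,50,98],axis=0).round(4).tolist())
                        ~~~~~~~~~~~~~^^^^^^^^^^^^^^^^^^^^
    return _quantile_unchecked(
        a, q, axis, out, overwrite_input, method, keepdims, weights)
    return _ureduce(a,
                    func=_quantile_ureduce_func,
    ...<5 lines>...
                    overwrite_input=overwrite_input,
                    method=method)
    r = func(a, **kwargs)
    result = _quantile(arr,
                       quantiles=q,
    ...<2 lines>...
                       out=out,
                       weights=wgt)
    slices_having_nans = np.isnan(arr[-1, ...])
                                  ~~~^^^^^^^^^
IndexError: index -1 is out of bounds for axis 0 with size 0
```

{"api": "arm_command", "payload": {
  "rows": [
    {"fingers": -1,"x": 0,"y": 0,"z": 0.015,"ax": 0,"ay": 0,"az": -0.1},
    {"fingers": -1,"x": 0,"y": 0,"z": 0.025,"ax": 0,"ay": 0,"az": 0},
    {"fingers": -1,"x": 0,"y": 0,"z": 0.025,"ax": 0,"ay": 0,"az": 0},
    {"fingers": -1,"x": 0,"y": 0,"z": 0.02,"ax": 0,"ay": 0,"az": 0},
    {"fingers": -1,"x": 0,"y": 0,"z": 0.015,"ax": 0,"ay": 0,"az": 0},
    {"fingers": -1,"x": 0,"y": 0,"z": 0.006,"ax": 0,"ay": 0,"az": 0},
    {"fingers": -1,"x": 0,"y": 0,"z": 0.003,"ax": 0,"ay": 0,"az": 0},
    {"fingers": -1,"x": 0,"y": 0,"z": 0.002,"ax": 0,"ay": 0,"az": 0},
    {"fingers": -1,"x": 0,"y": 0,"z": 0,"ax": 0,"ay": 0,"az": 0},
    {"fingers": -1,"x": 0,"y": 0,"z": 0,"ax": 0,"ay": 0,"az": 0}
  ]
}}

```text
clock: 6.5
tcp_pos: [0.5075, 0.0846, 0.0962]
orientation: [-3.124, 0.327, -0.003]
contact_force: [-0.5, -0.6, -4.7]
grip_width: 0.0531
gripper_force: 95.3
```

{"api": "arm_command", "payload": {
  "rows": [
    {"fingers": -1,"x": 0,"y": 0,"z": 0.001,"ax": 0,"ay": 0,"az": 0},
    {"fingers": -1,"x": 0,"y": 0,"z": 0.001,"ax": 0,"ay": 0,"az": 0},
    {"fingers": -1,"x": 0,"y": 0,"z": 0.001,"ax": 0,"ay": 0,"az": 0},
    {"fingers": -1,"x": 0,"y": 0,"z": 0.0005,"ax": 0,"ay": 0,"az": 0},
    {"fingers": -1,"x": 0,"y": 0,"z": 0,"ax": 0,"ay": 0,"az": 0},
    {"fingers": -1,"x": 0,"y": 0,"z": 0,"ax": 0,"ay": 0,"az": 0}
  ]
}}

```text
clock: 7.0
tcp_pos: [0.5071, 0.0846, 0.0932]
orientation: [3.125, -0.327, 0.002]
contact_force: [-4.2, -1.5, 9.8]
grip_width: 0.0527
gripper_force: 97.3
```

{"api": "arm_command", "payload": {
  "rows": [
    {"fingers": -1,"x": 0.003,"y": 0,"z": -0.0005,"ax": 0,"ay": 0,"az": 0},
    {"fingers": -1,"x": 0.003,"y": 0,"z": 0,"ax": 0,"ay": 0,"az": 0},
    {"fingers": -1,"x": 0.003,"y": 0,"z": 0,"ax": 0,"ay": 0,"az": 0},
    {"fingers": -1,"x": 0.003,"y": 0,"z": 0,"ax": 0,"ay": 0,"az": 0},
    {"fingers": -1,"x": 0.003,"y": 0,"z": 0,"ax": 0,"ay": 0,"az": 0},
    {"fingers": -1,"x": 0.003,"y": 0,"z": 0,"ax": 0,"ay": 0,"az": 0},
    {"fingers": -1,"x": 0.003,"y": 0,"z": 0,"ax": 0,"ay": 0,"az": 0},
    {"fingers": -1,"x": 0.003,"y": 0,"z": 0,"ax": 0,"ay": 0,"az": 0},
    {"fingers": -1,"x": 0,"y": 0,"z": 0,"ax": 0,"ay": 0,"az": 0},
    {"fingers": -1,"x": 0,"y": 0,"z": 0,"ax": 0,"ay": 0,"az": 0}
  ]
}}

```text
clock: 7.83
tcp_pos: [0.5281, 0.0809, 0.0934]
orientation: [-3.125, 0.324, 0.006]
contact_force: [-11.8, 2.5, 14.2]
grip_width: 0.0524
gripper_force: 97.5
```

{"api": "arm_command", "payload": {
  "rows": [
    {"fingers": -1,"x": 0.003,"y": 0,"z": -0.0005,"ax": 0,"ay": 0,"az": 0},
    {"fingers": -1,"x": 0.003,"y": 0,"z": 0,"ax": 0,"ay": 0,"az": 0},
    {"fingers": -1,"x": 0.003,"y": 0,"z": 0,"ax": 0,"ay": 0,"az": 0},
    {"fingers": -1,"x": 0.003,"y": 0,"z": 0,"ax": 0,"ay": 0,"az": 0},
    {"fingers": -1,"x": 0.003,"y": 0,"z": 0,"ax": 0,"ay": 0,"az": 0},
    {"fingers": -1,"x": 0.003,"y": 0,"z": 0,"ax": 0,"ay": 0,"az": 0},
    {"fingers": -1,"x": 0.003,"y": 0,"z": 0,"ax": 0,"ay": 0,"az": 0},
    {"fingers": -1,"x": 0.003,"y": 0,"z": 0,"ax": 0,"ay": 0,"az": 0},
    {"fingers": -1,"x": 0,"y": 0,"z": 0,"ax": 0,"ay": 0,"az": 0},
    {"fingers": -1,"x": 0,"y": 0,"z": 0,"ax": 0,"ay": 0,"az": 0}
  ]
}}

```text
clock: 8.67
tcp_pos: [0.5541, 0.0749, 0.0933]
orientation: [-3.124, 0.327, -0.001]
contact_force: [-3.9, 2.4, 5.4]
grip_width: 0.0526
gripper_force: 96.5
```

```bash
cat >> h.py <<'E'
C=np.array([.5302,.0794]);th=np.radians(-12.0);X=np.array([np.cos(th),np.sin(th)]);Y=np.array([-np.sin(th),np.cos(th)])
def cas():
    o=r.get_obs();d=o['tcp_pos'][:2]-C;F=np.array(o['contact_force'])
    print('tcp casing a,b,z',(d@X).round(4),(d@Y).round(4),round(o['tcp_pos'][2],4),'F',(F[:2]@X).round(1),(F[:2]@Y).round(1),F[2].round(1))
E
python3 -c "
from h import *
cas()
f=grab('wrist')
o=r.get_obs();t=o['tcp_pos'];M=R.from_rotvec(o['orientation']).as_matrix()
P=cloud(f);q=(P-t)@M; m=(abs(q[...,0])<.07)&(abs(q[...,1])<.02)&(q[...,2]>-.02)&(q[...,2]<-.008)
Q=q[m];print(len(Q),np.percentile(Q,[1,50,99],axis=0).round(4).tolist())
"
```

```text
tcp casing a,b,z 0.0243 0.0005 0.0933 F -4.3 1.5 5.4
22630 [[-0.0229, -0.0196, -0.0154], [0.0159, 0.0, -0.0139], [0.0453, 0.0196, -0.0106]]
```

{"api": "arm_command", "payload": {
  "rows": [
    {"fingers": -1,"x": 0.002,"y": 0,"z": 0,"ax": 0,"ay": 0,"az": 0},
    {"fingers": -1,"x": 0.002,"y": 0,"z": 0,"ax": 0,"ay": 0,"az": 0},
    {"fingers": -1,"x": 0.002,"y": 0,"z": 0,"ax": 0,"ay": 0,"az": 0},
    {"fingers": -1,"x": 0.002,"y": 0,"z": 0,"ax": 0,"ay": 0,"az": 0},
    {"fingers": -1,"x": 0.002,"y": 0,"z": 0,"ax": 0,"ay": 0,"az": 0},
    {"fingers": -1,"x": 0.002,"y": 0,"z": 0,"ax": 0,"ay": 0,"az": 0},
    {"fingers": -1,"x": 0.002,"y": 0,"z": 0,"ax": 0,"ay": 0,"az": 0},
    {"fingers": -1,"x": 0,"y": 0,"z": 0,"ax": 0,"ay": 0,"az": 0},
    {"fingers": -1,"x": 0,"y": 0,"z": 0,"ax": 0,"ay": 0,"az": 0}
  ]
}}

```text
clock: 9.47
tcp_pos: [0.5665, 0.0723, 0.0933]
orientation: [-3.125, 0.326, 0.003]
contact_force: [-8.9, 2.7, 11.5]
grip_width: 0.0529
gripper_force: 97.3
```

```bash
python3 -c "
from h import *
cas()"
```

```text
tcp casing a,b,z 0.0369 0.0006 0.0933 F -9.2 0.8 11.5
```

{"api": "arm_command", "payload": {
  "rows": [
    {"fingers": -1,"x": 0.0015,"y": 0,"z": 0,"ax": 0,"ay": 0,"az": 0},
    {"fingers": -1,"x": 0.0015,"y": 0,"z": 0,"ax": 0,"ay": 0,"az": 0},
    {"fingers": -1,"x": 0,"y": 0,"z": 0,"ax": 0,"ay": 0,"az": 0},
    {"fingers": -1,"x": 0,"y": 0,"z": 0,"ax": 0,"ay": 0,"az": 0},
    {"fingers": -1,"x": 0,"y": 0,"z": 0,"ax": 0,"ay": 0,"az": 0}
  ]
}}

```text
clock: 9.88
tcp_pos: [0.5686, 0.0719, 0.0934]
orientation: [3.125, -0.325, -0.005]
contact_force: [-11.6, 2.7, 13.1]
grip_width: 0.0528
gripper_force: 97.4
```

```bash
python3 -c "
from h import *
cas()"
```

```text
tcp casing a,b,z 0.0391 0.0006 0.0934 F -11.9 0.2 13.1
```

{"api": "arm_command", "payload": {
  "rows": [
    {"fingers": -1,"x": 0.0015,"y": 0,"z": -0.001,"ax": 0,"ay": 0,"az": 0},
    {"fingers": -1,"x": 0.0015,"y": 0,"z": 0,"ax": 0,"ay": 0,"az": 0},
    {"fingers": -1,"x": 0,"y": 0,"z": 0,"ax": 0,"ay": 0,"az": 0},
    {"fingers": -1,"x": 0,"y": 0,"z": 0,"ax": 0,"ay": 0,"az": 0},
    {"fingers": -1,"x": 0,"y": 0,"z": 0,"ax": 0,"ay": 0,"az": 0}
  ]
}}

```text
clock: 10.3
tcp_pos: [0.5689, 0.0718, 0.0934]
orientation: [3.124, -0.324, -0.013]
contact_force: [-17.7, 3.6, 13.9]
grip_width: 0.0527
gripper_force: 97.5
```

```bash
python3 -c "
from h import *
cas()"
```

```text
tcp casing a,b,z 0.0394 0.0006 0.0934 F -18.0 -0.2 13.9
```

{"api": "arm_command", "payload": {
  "rows": [
    {"fingers": -1,"x": -0.003,"y": 0,"z": 0,"ax": 0,"ay": 0,"az": 0},
    {"fingers": -1,"x": -0.003,"y": 0,"z": 0,"ax": 0,"ay": 0,"az": 0},
    {"fingers": -1,"x": -0.002,"y": 0,"z": 0,"ax": 0,"ay": 0,"az": 0},
    {"fingers": -1,"x": 0,"y": 0,"z": 0,"ax": 0,"ay": 0,"az": 0},
    {"fingers": -1,"x": 0,"y": 0,"z": 0,"ax": 0,"ay": 0,"az": 0},
    {"fingers": -1,"x": 0,"y": 0,"z": 0,"ax": 0,"ay": 0,"az": 0}
  ]
}}

```text
clock: 10.8
tcp_pos: [0.5658, 0.072, 0.0937]
orientation: [-3.124, 0.327, -0.001]
contact_force: [-0.0, 1.2, -3.8]
grip_width: 0.053
gripper_force: 95.3
```

```bash
python3 -c "
from h import *
cas()"
```

```text
tcp casing a,b,z 0.0364 0.0001 0.0937 F -0.3 1.1 -3.8
```

{"api": "arm_command", "payload": {
  "rows": [
    {"fingers": -1,"x": -0.001,"y": 0,"z": 0,"ax": 0,"ay": 0,"az": 0},
    {"fingers": -1,"x": -0.001,"y": 0,"z": 0,"ax": 0,"ay": 0,"az": 0},
    {"fingers": -1,"x": 0,"y": 0,"z": 0,"ax": 0,"ay": 0,"az": 0},
    {"fingers": -1,"x": 0,"y": 0,"z": 0,"ax": 0,"ay": 0,"az": 0}
  ]
}}

```text
clock: 11.13
tcp_pos: [0.5644, 0.0723, 0.0942]
orientation: [-3.124, 0.327, -0.003]
contact_force: [3.7, 0.4, -2.9]
grip_width: 0.0527
gripper_force: 95.3
```

```bash
python3 -c "
from h import *
cas()"
```

```text
tcp casing a,b,z 0.0349 0.0002 0.0942 F 3.5 1.2 -2.9
```

{"api": "arm_command", "payload": {
  "rows": [
    {"fingers": -1,"x": 0.002,"y": 0,"z": 0,"ax": 0,"ay": 0,"az": 0},
    {"fingers": -1,"x": 0.002,"y": 0,"z": 0,"ax": 0,"ay": 0,"az": 0},
    {"fingers": -1,"x": 0.002,"y": 0,"z": 0,"ax": 0,"ay": 0,"az": 0},
    {"fingers": -1,"x": 0,"y": 0,"z": 0,"ax": 0,"ay": 0,"az": 0},
    {"fingers": -1,"x": 0,"y": 0,"z": 0,"ax": 0,"ay": 0,"az": 0}
  ]
}}

```text
clock: 11.55
tcp_pos: [0.5687, 0.0714, 0.0935]
orientation: [3.124, -0.326, -0.002]
contact_force: [-2.3, 1.2, -3.2]
grip_width: 0.0526
gripper_force: 95.5
```

```bash
python3 -c "
from h import *
cas()"
```

```text
tcp casing a,b,z 0.0393 0.0002 0.0935 F -2.5 0.7 -3.2
```

{"api": "arm_command", "payload": {
  "rows": [
    {"fingers": -1,"x": -0.001,"y": 0,"z": 0.001,"ax": 0,"ay": 0,"az": 0},
    {"fingers": 1,"x": 0,"y": 0,"z": 0,"ax": 0,"ay": 0,"az": 0},
    {"fingers": 1,"x": 0,"y": 0,"z": 0,"ax": 0,"ay": 0,"az": 0},
    {"fingers": 1,"x": 0,"y": 0,"z": 0,"ax": 0,"ay": 0,"az": 0},
    {"fingers": 1,"x": 0,"y": 0,"z": 0,"ax": 0,"ay": 0,"az": 0},
    {"fingers": 1,"x": 0,"y": 0,"z": 0,"ax": 0,"ay": 0,"az": 0},
    {"fingers": 1,"x": 0,"y": 0,"z": 0,"ax": 0,"ay": 0,"az": 0}
  ]
}}

```text
clock: 12.13
tcp_pos: [0.5685, 0.0713, 0.0928]
orientation: [3.124, -0.327, 0.0]
contact_force: [1.0, 1.0, 0.5]
grip_width: 0.0855
gripper_force: 0.0
```

{"api": "arm_command", "payload": {
  "rows": [
    {"fingers": 1,"x": 0,"y": 0,"z": -0.02,"ax": 0,"ay": 0,"az": 0},
    {"fingers": 1,"x": 0,"y": 0,"z": -0.04,"ax": 0,"ay": 0,"az": 0},
    {"fingers": 1,"x": 0,"y": 0,"z": -0.04,"ax": 0,"ay": 0,"az": 0},
    {"fingers": 1,"x": 0,"y": 0,"z": -0.04,"ax": 0,"ay": 0,"az": 0},
    {"fingers": 1,"x": 0,"y": 0,"z": -0.04,"ax": 0,"ay": 0,"az": 0},
    {"fingers": 1,"x": 0,"y": 0,"z": -0.04,"ax": 0,"ay": 0,"az": 0},
    {"fingers": 1,"x": 0,"y": 0,"z": -0.04,"ax": 0,"ay": 0,"az": 0},
    {"fingers": 1,"x": -0.01,"y": 0,"z": -0.015,"ax": 0,"ay": 0,"az": 0},
    {"fingers": 1,"x": 0,"y": 0,"z": 0,"ax": 0,"ay": 0,"az": 0},
    {"fingers": 1,"x": 0,"y": 0,"z": 0,"ax": 0,"ay": 0,"az": 0}
  ]
}}

```text
clock: 12.97
tcp_pos: [0.5586, 0.0737, 0.3687]
orientation: [-3.124, 0.326, -0.003]
contact_force: [-0.4, 0.7, -1.0]
grip_width: 0.0855
gripper_force: 0.0
```

```bash
python3 -c "
from h import *
f=grab('wrist','w3');cas();P=cloud(f);q=P[...,:2]-C;a=q@X;b=q@Y;z=P[...,2]
m=(abs(z-.107)<.006)&(abs(a-.035)<.06)&(abs(b)<.04)
print(np.percentile(a[m],[1,99]),np.percentile(b[m],[1,50,99]),np.median(z[m]))
m=(abs(z-.125)<.004)&(abs(b)<.06);k=m&(abs(a+.09)<.02);print(np.percentile(a[k],[2,98]));k=m&(abs(a-.09)<.02);print(np.percentile(a[k],[2,98]))
"
```

```text
tcp casing a,b,z 0.0287 -0.0001 0.3671 F -0.5 0.6 -1.6
[-0.00918652  0.08336697] [-0.02553654  0.00074187  0.0271517 ] 0.10716053610207532
[-0.09588676 -0.08433707]
[0.08493412 0.09667931]
```

View pics/w3.png

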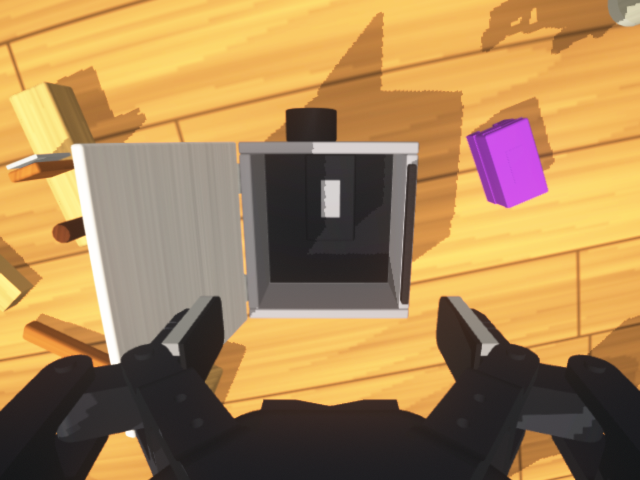

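The wrist picture shows the battery home in the bay: label at (331,198), 107 mm top, origin about 1 mm past home, so still against the catch. The cover is standing open on the left, from (160,230). Next I'll go over and behind it with closed fingers.

{"api": "arm_command", "payload": {
  "rows": [
    {"fingers": -1,"x": -0.0075,"y": -0.016,"z": 0,"ax": 0,"ay": 0,"az": 0},
    {"fingers": -1,"x": -0.015,"y": -0.033,"z": 0,"ax": 0,"ay": 0,"az": 0},
    {"fingers": -1,"x": -0.015,"y": -0.033,"z": 0,"ax": 0,"ay": 0,"az": 0},
    {"fingers": -1,"x": -0.015,"y": -0.033,"z": 0,"ax": 0,"ay": 0,"az": 0},
    {"fingers": -1,"x": -0.015,"y": -0.033,"z": 0,"ax": 0,"ay": 0,"az": 0},
    {"fingers": -1,"x": -0.015,"y": -0.033,"z": 0,"ax": 0,"ay": 0,"az": 0},
    {"fingers": -1,"x": -0.0075,"y": -0.02,"z": 0,"ax": 0,"ay": 0,"az": 0},
    {"fingers": -1,"x": 0,"y": 0,"z": 0,"ax": 0,"ay": 0,"az": 0},
    {"fingers": -1,"x": 0,"y": 0,"z": 0,"ax": 0,"ay": 0,"az": 0},
    {"fingers": -1,"x": 0,"y": 0,"z": 0,"ax": 0,"ay": 0,"az": 0}
  ]
}}

```text
clock: 13.85
tcp_pos: [0.5123, 0.2873, 0.366]
orientation: [3.122, -0.328, -0.003]
contact_force: [0.3, -0.3, -0.0]
grip_width: 0.0001
gripper_force: 0.0
```

{"api": "arm_command", "payload": {
  "rows": [
    {"fingers": -1,"x": 0,"y": 0,"z": 0.02,"ax": 0,"ay": 0,"az": 0},
    {"fingers": -1,"x": 0,"y": 0,"z": 0.03,"ax": 0,"ay": 0,"az": 0},
    {"fingers": -1,"x": 0,"y": 0,"z": 0.03,"ax": 0,"ay": 0,"az": 0},
    {"fingers": -1,"x": 0,"y": 0,"z": 0,"ax": 0,"ay": 0,"az": 0},
    {"fingers": -1,"x": 0,"y": 0,"z": 0,"ax": 0,"ay": 0,"az": 0}
  ]
}}

```text
clock: 14.27
tcp_pos: [0.512, 0.2865, 0.2865]
orientation: [3.121, -0.33, -0.005]
contact_force: [0.1, -0.2, 0.5]
grip_width: -0.0002
gripper_force: 0.0
```

```bash
python3 -c "
from h import *
state();cas()"
```

```text
t 14.2667 tcp [0.512  0.2865 0.2865] rv [ 3.1212 -0.3302 -0.0046] F [ 0.1 -0.2  0.5] grip -0.0002
tcp casing a,b,z -0.0608 0.1988 0.2865 F 0.1 -0.2 0.5
```

{"api": "arm_command", "payload": {
  "rows": [
    {"fingers": -1,"x": 0,"y": 0.01,"z": 0,"ax": 0,"ay": 0,"az": 0},
    {"fingers": -1,"x": 0,"y": 0.01,"z": 0,"ax": 0,"ay": 0,"az": 0},
    {"fingers": -1,"x": 0,"y": 0.01,"z": 0,"ax": 0,"ay": 0,"az": 0},
    {"fingers": -1,"x": 0,"y": 0.01,"z": 0,"ax": 0,"ay": 0,"az": 0},
    {"fingers": -1,"x": 0,"y": 0.01,"z": 0,"ax": 0,"ay": 0,"az": 0},
    {"fingers": -1,"x": 0,"y": 0.01,"z": 0,"ax": 0,"ay": 0,"az": 0},
    {"fingers": -1,"x": 0,"y": 0.01,"z": 0,"ax": 0,"ay": 0,"az": 0},
    {"fingers": -1,"x": 0,"y": 0.01,"z": 0,"ax": 0,"ay": 0,"az": 0},
    {"fingers": -1,"x": 0,"y": 0.01,"z": 0,"ax": 0,"ay": 0,"az": 0},
    {"fingers": -1,"x": 0,"y": 0.01,"z": 0,"ax": 0,"ay": 0,"az": 0}
  ]
}}

```text
clock: 15.1
tcp_pos: [0.4912, 0.19, 0.2878]
orientation: [-3.125, 0.326, -0.0]
contact_force: [-0.3, 1.4, 0.4]
grip_width: -0.0002
gripper_force: 0.9
```

```bash
python3 -c "
from h import *
cas()"
```

```text
tcp casing a,b,z -0.0612 0.1001 0.2878 F -0.5 1.3 0.4
```

{"api": "arm_command", "payload": {
  "rows": [
    {"fingers": -1,"x": 0,"y": 0.01,"z": 0,"ax": 0,"ay": 0,"az": 0},
    {"fingers": -1,"x": 0,"y": 0.01,"z": 0,"ax": 0,"ay": 0,"az": 0},
    {"fingers": -1,"x": 0,"y": 0.01,"z": 0,"ax": 0,"ay": 0,"az": 0},
    {"fingers": -1,"x": 0,"y": 0.01,"z": 0,"ax": 0,"ay": 0,"az": 0},
    {"fingers": -1,"x": 0,"y": 0.01,"z": 0,"ax": 0,"ay": 0,"az": 0},
    {"fingers": -1,"x": 0,"y": 0.01,"z": 0,"ax": 0,"ay": 0,"az": 0},
    {"fingers": -1,"x": 0,"y": 0.01,"z": 0,"ax": 0,"ay": 0,"az": 0},
    {"fingers": -1,"x": 0,"y": 0.01,"z": 0,"ax": 0,"ay": 0,"az": 0},
    {"fingers": -1,"x": 0,"y": 0.01,"z": 0,"ax": 0,"ay": 0,"az": 0},
    {"fingers": -1,"x": 0,"y": 0.01,"z": 0,"ax": 0,"ay": 0,"az": 0}
  ]
}}

```text
clock: 15.93
tcp_pos: [0.4705, 0.0919, 0.2878]
orientation: [3.124, -0.327, -0.0]
contact_force: [0.0, 0.4, -0.2]
grip_width: -0.0003
gripper_force: 0.2
```

{"api": "arm_command", "payload": {
  "rows": [
    {"fingers": -1,"x": 0,"y": 0.01,"z": 0,"ax": 0,"ay": 0,"az": 0},
    {"fingers": -1,"x": 0,"y": 0.01,"z": 0,"ax": 0,"ay": 0,"az": 0},
    {"fingers": -1,"x": 0,"y": 0,"z": 0,"ax": 0,"ay": 0,"az": 0},
    {"fingers": -1,"x": 0,"y": 0,"z": 0,"ax": 0,"ay": 0,"az": 0},
    {"fingers": -1,"x": 0,"y": 0,"z": 0,"ax": 0,"ay": 0,"az": 0},
    {"fingers": -1,"x": 0,"y": 0,"z": 0,"ax": 0,"ay": 0,"az": 0}
  ]
}}

```text
clock: 16.43
tcp_pos: [0.4667, 0.0742, 0.2878]
orientation: [-3.124, 0.325, -0.0]
contact_force: [0.1, 0.0, 0.4]
grip_width: -0.0003
gripper_force: 0.0
```

```bash
python3 -c "
from h import *
cas()
f=grab('top','top4');P=cloud(f);q=P[...,:2]-C;a=q@X;b=q@Y;z=P[...,2]
g=grab('scene','s4')
for n,F in(('t',f),('s',g)):
  P=cloud(F);q=P[...,:2]-C;a=q@X;b=q@Y;z=P[...,2]
  m=(a>.03)&(a<.09)&(b>-.12)&(b<.1)&(z>.11)
  print(n,m.sum(),np.percentile(b[m],[2,50,98]).round(3),np.percentile(z[m],[2,50,98]).round(3))
"
```

```text
tcp casing a,b,z -0.061 -0.0183 0.2878 F 0.1 0.0 0.4
t 1013 [-0.088  0.016  0.095] [0.122 0.169 0.233]
s 1136 [-0.083  0.008  0.094] [0.122 0.174 0.223]
```

{"api": "arm_command", "payload": {
  "rows": [
    {"fingers": -1,"x": 0,"y": 0.014,"z": 0,"ax": 0,"ay": 0,"az": 0},
    {"fingers": -1,"x": 0,"y": 0.014,"z": 0,"ax": 0,"ay": 0,"az": 0},
    {"fingers": -1,"x": 0,"y": 0,"z": -0.02,"ax": 0,"ay": 0,"az": 0},
    {"fingers": -1,"x": 0,"y": 0,"z": -0.02,"ax": 0,"ay": 0,"az": 0},
    {"fingers": 1,"x": 0,"y": 0,"z": -0.01,"ax": 0,"ay": 0,"az": 0},
    {"fingers": 1,"x": 0,"y": 0,"z": 0,"ax": 0,"ay": 0,"az": 0},
    {"fingers": 1,"x": 0,"y": 0,"z": 0,"ax": 0,"ay": 0,"az": 0},
    {"fingers": 1,"x": 0,"y": 0,"z": 0,"ax": 0,"ay": 0,"az": 0},
    {"fingers": 1,"x": 0,"y": 0,"z": 0,"ax": 0,"ay": 0,"az": 0},
    {"fingers": 1,"x": 0,"y": 0,"z": 0,"ax": 0,"ay": 0,"az": 0}
  ]
}}

```text
clock: 17.37
tcp_pos: [0.4603, 0.0461, 0.3368]
orientation: [3.124, -0.326, -0.003]
contact_force: [-0.3, -0.1, -0.2]
grip_width: 0.0723
gripper_force: 0.0
```

```bash
python3 -c "
from h import *
cas()
f=grab('wrist','w5');P=cloud(f);q=P[...,:2]-C;a=q@X;b=q@Y;z=P[...,2]
m=(abs(a)<.09)&(abs(b)<.08)&(z>.12)&(z<.155)&(np.hypot(a,b+.045)>.03)
A=np.c_[a[m],b[m],np.ones(m.sum())];s=np.linalg.lstsq(A,z[m],rcond=None)[0];print('plane a,b,c',s, 'angle',-np.arctan(s[1]))
m=(np.hypot(a,b+.045)<.03)&(z>s[0]*a+s[1]*b+s[2]+.018)&(z<.18)
p=np.c_[a[m],b[m]]*1000;print(len(p),'wing rect (casing mm)',cv2.minAreaRect(p.astype(np.float32)),'z',np.percentile(z[m],[5,50,95]))
"
```

```text
tcp casing a,b,z -0.0614 -0.0471 0.3368 F -0.3 -0.2 -0.2
plane a,b,c [-1.76232157e-05 -3.95922003e-02  1.36890181e-01] angle 0.03957153228767898
593 wing rect (casing mm) ((0.48003435134887695, -40.601402282714844), (36.627986907958984, 10.176227569580078), 68.88990020751953) z [0.16431161 0.16617799 0.16758854]
```

View pics/w5.png

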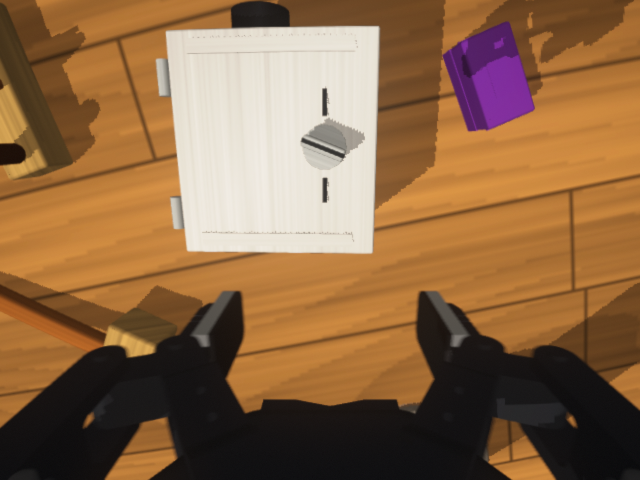

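The cover has fallen shut onto its seal, at an angle of 0.0396. The fastener is at image (323,148), marks at (325,102) and (325,190). The wing measures 36.6 × 10.2 mm, 21° clockwise from casing y, so about 0.37 rad. I'll rotate to grip across it.

{"api": "arm_command", "payload": {
  "rows": [
    {"fingers": 1,"x": 0,"y": 0,"z": 0,"ax": 0,"ay": 0,"az": -6.9},
    {"fingers": 1,"x": 0,"y": 0,"z": 0,"ax": 0,"ay": 0,"az": -6.9},
    {"fingers": 1,"x": 0,"y": 0,"z": 0,"ax": 0,"ay": 0,"az": -6.9},
    {"fingers": 1,"x": 0,"y": 0,"z": 0,"ax": 0,"ay": 0,"az": -6.9},
    {"fingers": 1,"x": 0,"y": 0,"z": 0,"ax": 0,"ay": 0,"az": -6.9},
    {"fingers": 1,"x": 0,"y": 0,"z": 0,"ax": 0,"ay": 0,"az": -6.9},
    {"fingers": 1,"x": 0,"y": 0,"z": 0,"ax": 0,"ay": 0,"az": -6.9},
    {"fingers": 1,"x": 0,"y": 0,"z": 0,"ax": 0,"ay": 0,"az": -6.9},
    {"fingers": 1,"x": 0,"y": 0,"z": 0,"ax": 0,"ay": 0,"az": -6.9},
    {"fingers": 1,"x": 0,"y": 0,"z": 0,"ax": 0,"ay": 0,"az": -6.9}
  ]
}}

```text
clock: 18.25
tcp_pos: [0.4607, 0.0461, 0.3374]
orientation: [-2.755, -1.509, 0.001]
contact_force: [-0.0, 0.7, 0.1]
grip_width: 0.0848
gripper_force: 0.0
```

{"api": "arm_command", "payload": {
  "rows": [
    {"fingers": 1,"x": 0,"y": 0,"z": 0,"ax": 0,"ay": 0,"az": 0},
    {"fingers": 1,"x": 0,"y": 0,"z": 0,"ax": 0,"ay": 0,"az": 0},
    {"fingers": 1,"x": 0,"y": 0,"z": 0,"ax": 0,"ay": 0,"az": 0},
    {"fingers": 1,"x": 0,"y": 0,"z": 0,"ax": 0,"ay": 0,"az": 0}
  ]
}}

```text
clock: 18.58
tcp_pos: [0.4608, 0.0461, 0.3377]
orientation: [-2.762, -1.497, 0.0]
contact_force: [0.9, 0.2, 0.1]
grip_width: 0.0848
gripper_force: 0.0
```

```bash
python3 -c "
from h import *
to([.5215,.0383,.165],56.9);print(np.round(r.get_obs()['joints'],2))
f=grab('wrist','w6');P=cloud(f);q=P[...,:2]-C;a=q@X;b=q@Y;z=P[...,2]
m=(np.hypot(a,b+.043)<.03)&(z>.136-.0396*b+.018)&(z<.18)
p=np.c_[a[m],b[m]]*1000;print(len(p),'wing rect (casing mm)',cv2.minAreaRect(p.astype(np.float32)) if len(p)>5 else '')
m=(abs(z-.137)<.012)&(abs(a)<.13)&(abs(b)<.12);
if m.sum()>50: print('cover',cv2.minAreaRect((np.c_[a[m],b[m]]*1000).astype(np.float32)))
"
```

```text
t 18.5833 tcp [0.4608 0.0461 0.3377] rv [-2.7617e+00 -1.4973e+00  2.0000e-04] F [0.9 0.2 0.1] grip 0.0848
yaw now 56.93: az 0.03; tool shift with yaw now [0.0266 0.0552 0.1727] after turn [0.0266 0.0551 0.1727] tilt rv tool [-0.01  0.01  0.03]
[ 0.02  0.06 -0.26  1.91  0.02  1.18 -0.83]
605 wing rect (casing mm) ((0.3978918790817261, -40.43095016479492), (36.03719711303711, 10.210480690002441), 69.17139434814453)
cover ((0.28635406494140625, 8.515167236328125), (194.20974731445312, 191.43638610839844), 0.127133309841156)
```

{"api": "arm_command", "payload": {
  "rows": [
    {"fingers": 1,"x": 0.0138,"y": 0.0274,"z": 0,"ax": 0,"ay": 0,"az": 0},
    {"fingers": 1,"x": 0.0138,"y": 0.0274,"z": 0,"ax": 0,"ay": 0,"az": 0},
    {"fingers": 1,"x": 0,"y": 0,"z": 0.03,"ax": 0,"ay": 0,"az": 0},
    {"fingers": 1,"x": 0,"y": 0,"z": 0.03,"ax": 0,"ay": 0,"az": 0},
    {"fingers": 1,"x": 0,"y": 0,"z": 0.03,"ax": 0,"ay": 0,"az": 0},
    {"fingers": 1,"x": 0,"y": 0,"z": 0.03,"ax": 0,"ay": 0,"az": 0},
    {"fingers": 1,"x": 0,"y": 0,"z": 0.02,"ax": 0,"ay": 0,"az": 0},
    {"fingers": 1,"x": 0,"y": 0,"z": 0.015,"ax": 0,"ay": 0,"az": 0},
    {"fingers": 1,"x": 0,"y": 0,"z": 0.012,"ax": 0,"ay": 0,"az": 0},
    {"fingers": 1,"x": 0,"y": 0,"z": 0,"ax": 0,"ay": 0,"az": 0}
  ]
}}

```text
clock: 19.47
tcp_pos: [0.5202, 0.0392, 0.1683]
orientation: [-2.759, -1.498, 0.007]
contact_force: [0.2, 0.1, -0.5]
grip_width: 0.0853
gripper_force: 0.0
```

{"api": "arm_command", "payload": {
  "rows": [
    {"fingers": 1,"x": 0,"y": 0,"z": 0,"ax": 0,"ay": 0,"az": 0},
    {"fingers": 1,"x": 0,"y": 0,"z": 0,"ax": 0,"ay": 0,"az": 0},
    {"fingers": 1,"x": 0,"y": 0,"z": 0,"ax": 0,"ay": 0,"az": 0}
  ]
}}

```text
clock: 19.72
tcp_pos: [0.5226, 0.0396, 0.1719]
orientation: [2.76, 1.5, 0.003]
contact_force: [-0.1, 0.1, 0.9]
grip_width: 0.0853
gripper_force: 0.0
```

```bash
python3 -c "
from h import *
to([.5217,.0393,.165],56.9);cas()"
```

```text
t 19.7167 tcp [0.5226 0.0396 0.1719] rv [2.7596 1.4997 0.003 ] F [-0.1  0.1  0.9] grip 0.0853
yaw now 57.04: az 0.14; tool shift with yaw now [-0.0007 -0.0006  0.0069] after turn [-0.0007 -0.0006  0.0069] tilt rv tool [ 0.09 -0.07  0.14]
tcp casing a,b,z 0.0008 -0.0405 0.1719 F -0.1 0.1 0.9
```

{"api": "arm_command", "payload": {
  "rows": [
    {"fingers": 1,"x": -0.0005,"y": -0.0005,"z": 0.004,"ax": 0,"ay": 0,"az": 0},
    {"fingers": -1,"x": 0,"y": 0,"z": 0,"ax": 0,"ay": 0,"az": 0},
    {"fingers": -1,"x": 0,"y": 0,"z": 0,"ax": 0,"ay": 0,"az": 0},
    {"fingers": -1,"x": 0,"y": 0,"z": 0,"ax": 0,"ay": 0,"az": 0},
    {"fingers": -1,"x": 0,"y": 0,"z": 0,"ax": 0,"ay": 0,"az": 0},
    {"fingers": -1,"x": 0,"y": 0,"z": 0,"ax": 0,"ay": 0,"az": 0},
    {"fingers": -1,"x": 0,"y": 0,"z": 0,"ax": 0,"ay": 0,"az": 0},
    {"fingers": -1,"x": 0,"y": 0,"z": 0,"ax": 0,"ay": 0,"az": 0},
    {"fingers": -1,"x": 0,"y": 0,"z": 0,"ax": 0,"ay": 0,"az": 0}
  ],
  "grip_force": 60
}}

```text
clock: 20.47
tcp_pos: [0.522, 0.0388, 0.1672]
orientation: [2.759, 1.499, 0.002]
contact_force: [3.0, -2.8, 1.6]
grip_width: 0.0083
gripper_force: 62.9
```

```bash
python3 -c "
from h import *
to([.5217,.0393,.165],56.9);cas()"
```

```text
t 20.4667 tcp [0.522  0.0388 0.1672] rv [2.7592e+00 1.4995e+00 2.3000e-03] F [ 3.  -2.8  1.6] grip 0.0083
yaw now 57.04: az 0.14; tool shift with yaw now [ 0.0002 -0.0005  0.0022] after turn [ 0.0002 -0.0005  0.0022] tilt rv tool [ 0.11 -0.04  0.14]
tcp casing a,b,z 0.0004 -0.0414 0.1672 F 3.5 -2.1 1.6
```

{"api": "arm_command", "payload": {
  "rows": [
    {"fingers": -1,"x": 0,"y": 0,"z": 0.001,"ax": 0,"ay": 0,"az": 0},
    {"fingers": -1,"x": 0,"y": 0,"z": 0.001,"ax": 0,"ay": 0,"az": 0},
    {"fingers": -1,"x": 0,"y": 0,"z": 0.001,"ax": 0,"ay": 0,"az": 0},
    {"fingers": -1,"x": 0,"y": 0,"z": 0.001,"ax": 0,"ay": 0,"az": 0},
    {"fingers": -1,"x": 0,"y": 0,"z": 0.001,"ax": 0,"ay": 0,"az": 0},
    {"fingers": -1,"x": 0,"y": 0,"z": 0.001,"ax": 0,"ay": 0,"az": 0},
    {"fingers": -1,"x": 0,"y": 0,"z": 0,"ax": 0,"ay": 0,"az": 0},
    {"fingers": -1,"x": 0,"y": 0,"z": 0,"ax": 0,"ay": 0,"az": 0}
  ]
}}

```text
clock: 21.13
tcp_pos: [0.522, 0.038, 0.1619]
orientation: [2.759, 1.498, 0.002]
contact_force: [0.5, -6.0, 9.6]
grip_width: 0.0085
gripper_force: 64.5
```

```bash
python3 -c "
from h import *
cas()"
```

```text
tcp casing a,b,z 0.0005 -0.0422 0.1619 F 1.8 -5.7 9.6
```

{"api": "arm_command", "payload": {
  "rows": [
    {"fingers": -1,"x": 0,"y": 0,"z": 0.001,"ax": 0,"ay": 0,"az": 0},
    {"fingers": -1,"x": 0,"y": 0,"z": 0.001,"ax": 0,"ay": 0,"az": 0},
    {"fingers": -1,"x": 0,"y": 0,"z": 0,"ax": 0,"ay": 0,"az": 0},
    {"fingers": -1,"x": 0,"y": 0,"z": 0,"ax": 0,"ay": 0,"az": 0},
    {"fingers": -1,"x": 0,"y": 0,"z": 0,"ax": 0,"ay": 0,"az": 0}
  ]
}}

```text
clock: 21.55
tcp_pos: [0.522, 0.038, 0.1616]
orientation: [2.759, 1.497, 0.002]
contact_force: [-6.1, -8.2, 26.1]
grip_width: 0.0086
gripper_force: 66.8
```

```bash
python3 -c "
from h import *
cas()"
```

```text
tcp casing a,b,z 0.0006 -0.0422 0.1616 F -4.3 -9.3 26.1
```

{"api": "arm_command", "payload": {
  "rows": [
    {"fingers": -1,"x": 0,"y": 0,"z": -0.0007,"ax": 0,"ay": 0,"az": 2},
    {"fingers": -1,"x": 0,"y": 0,"z": 0,"ax": 0,"ay": 0,"az": 5},
    {"fingers": -1,"x": 0,"y": 0,"z": 0,"ax": 0,"ay": 0,"az": 5},
    {"fingers": -1,"x": 0,"y": 0,"z": 0,"ax": 0,"ay": 0,"az": 5},
    {"fingers": -1,"x": 0,"y": 0,"z": 0,"ax": 0,"ay": 0,"az": 5},
    {"fingers": -1,"x": 0,"y": 0,"z": 0,"ax": 0,"ay": 0,"az": 5},
    {"fingers": -1,"x": 0,"y": 0,"z": 0,"ax": 0,"ay": 0,"az": 5},
    {"fingers": -1,"x": 0,"y": 0,"z": 0,"ax": 0,"ay": 0,"az": 2}
  ]
}}

```text
clock: 22.22
tcp_pos: [0.5222, 0.0378, 0.1616]
orientation: [3.078, 0.618, 0.004]
contact_force: [-3.0, -8.0, 18.8]
grip_width: 0.0086
gripper_force: 65.7
```

```bash
python3 -c "
from h import *
to([.522,.038,.1616],-12);cas()"
```

```text
t 22.2167 tcp [0.5222 0.0378 0.1616] rv [3.0781 0.6185 0.0038] F [-3.  -8.  18.8] grip 0.0086
yaw now 22.72: az 34.72; tool shift with yaw now [-0.0001 -0.0003  0.    ] after turn [-0.0003 -0.0002  0.    ] tilt rv tool [ 0.1  -0.15 34.72]
tcp casing a,b,z 0.0008 -0.0424 0.1616 F -1.3 -8.4 18.8
```

{"api": "arm_command", "payload": {
  "rows": [
    {"fingers": -1,"x": 0,"y": 0,"z": 0,"ax": 0,"ay": 0,"az": 5},
    {"fingers": -1,"x": 0,"y": 0,"z": 0,"ax": 0,"ay": 0,"az": 5},
    {"fingers": -1,"x": 0,"y": 0,"z": 0,"ax": 0,"ay": 0,"az": 5},
    {"fingers": -1,"x": 0,"y": 0,"z": 0,"ax": 0,"ay": 0,"az": 5},
    {"fingers": -1,"x": 0,"y": 0,"z": 0,"ax": 0,"ay": 0,"az": 5},
    {"fingers": -1,"x": 0,"y": 0,"z": 0,"ax": 0,"ay": 0,"az": 5},
    {"fingers": -1,"x": 0,"y": 0,"z": 0,"ax": 0,"ay": 0,"az": 4},
    {"fingers": -1,"x": 0,"y": 0,"z": 0,"ax": 0,"ay": 0,"az": 1},
    {"fingers": -1,"x": 0,"y": 0,"z": 0,"ax": 0,"ay": 0,"az": 0},
    {"fingers": -1,"x": 0,"y": 0,"z": 0,"ax": 0,"ay": 0,"az": 0}
  ]
}}

```text
clock: 23.05
tcp_pos: [0.5223, 0.0375, 0.1616]
orientation: [3.123, -0.33, 0.005]
contact_force: [-3.7, -8.2, 19.0]
grip_width: 0.0085
gripper_force: 65.7
```

```bash
python3 -c "
from h import *
to([.522,.038,.1616],-12);cas();print(r.get_obs()['moment'])
f=grab('wrist','w7');
cv2.imwrite('pics/w7b.png',f['frame'][:,:,::-1])
for n,F in(('t',grab('top','t7')),('s',grab('scene','s7'))):
  P=cloud(F);q=P[...,:2]-C;a=q@X;b=q@Y;z=P[...,2]
  m=(abs(a)>.05)&(abs(a)<.09)&(abs(b)<.08)&(z>.12)&(z<.15)
  A=np.c_[a[m],b[m],np.ones(m.sum())];s=np.linalg.lstsq(A,z[m],rcond=None)[0];print(n,m.sum(),'cover angle',-np.arctan(s[1]),s[2])
"
```

```text
t 23.05 tcp [0.5223 0.0375 0.1616] rv [ 3.123  -0.3296  0.0049] F [-3.7 -8.2 19. ] grip 0.0085
yaw now -12.05: az -0.05; tool shift with yaw now [-0.0004 -0.0004  0.    ] after turn [-0.0004 -0.0004  0.    ] tilt rv tool [ 0.05 -0.18 -0.05]
tcp casing a,b,z 0.001 -0.0426 0.1616 F -1.9 -8.8 19.0
[-1.74801713  0.15959884 -0.10093585]
t 809 cover angle 0.0027605413347510867 0.1332599557996548
s 964 cover angle -0.0007185486831627726 0.13298507899603906
```

View pics/w7.png

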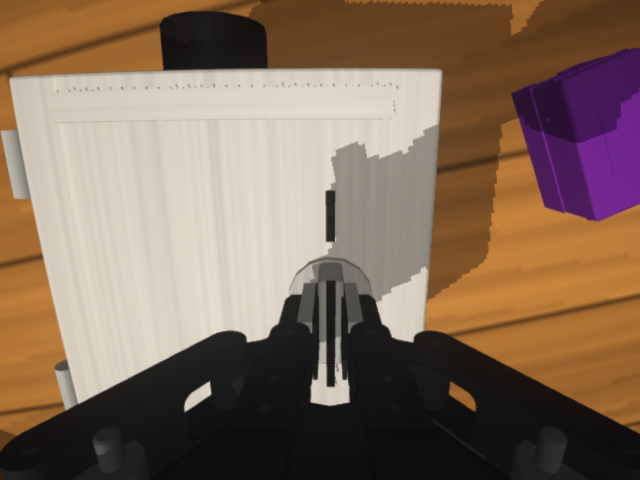

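The wrist view shows the slot at column 331 (rows 282–385) in line with the mark at column 330 (rows 190–240). The cover is at about 0 rad, pressed with 19 N, and the wing is still gripped. The job is done, so I'll let it settle and hand in.

{"api": "arm_command", "payload": {
  "rows": [
    {"fingers": -1,"x": 0,"y": 0,"z": 0,"ax": 0,"ay": 0,"az": 0},
    {"fingers": -1,"x": 0,"y": 0,"z": 0,"ax": 0,"ay": 0,"az": 0},
    {"fingers": -1,"x": 0,"y": 0,"z": 0,"ax": 0,"ay": 0,"az": 0},
    {"fingers": -1,"x": 0,"y": 0,"z": 0,"ax": 0,"ay": 0,"az": 0},
    {"fingers": -1,"x": 0,"y": 0,"z": 0,"ax": 0,"ay": 0,"az": 0},
    {"fingers": -1,"x": 0,"y": 0,"z": 0,"ax": 0,"ay": 0,"az": 0}
  ]
}}

```text
clock: 23.7
tcp_pos: [0.5223, 0.0375, 0.1616]
orientation: [3.123, -0.33, 0.005]
contact_force: [-2.8, -8.1, 18.9]
grip_width: 0.0081
gripper_force: 65.7
```

```bash
python3 -c "
from h import *
cas();print(r.hand_in())"
```

```text
tcp casing a,b,z 0.001 -0.0427 0.1616 F -1.0 -8.5 18.9
the job is handed in; nothing more can be done
None
```

I handed the job in at about 24 s: the battery is home on the rail behind its catch (judged from measured position and a light tug), the fastener slot lines up with the mark in view (the gripper hid the other), and the gripper is still holding the cover home at about 19 N.

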